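# Hold a drawer front in the corner of the drilling board

## Robot

A 6-joint arm with a two-finger parallel gripper is mounted at the origin on the work surface. World frame = base frame: x ahead of the robot, y to its left, z up, the work surface at z = 0. Lengths are in mm, angles in rad, forces in N, time in s.
With the tool pointing down it reaches from about 300 to 950 mm from the base axis. Payload 3.1 kg.
Tool frame: the origin (TCP) lies midway between the tips of the shut fingers; the grasp point (between the pads) lies 19 mm behind it; z points along the fingers, y is the line along which they close (so a half turn about z gives the same grasp; the last joint's range is limited). The gripper opens to 85 mm and grips with 20 to 120 N. Pads are 22 mm wide; open, the fingers measure 114 mm over their backs; the gripper's body (76 mm by 85 mm) begins 54 mm behind the grasp point. The pads swing forward as they close: fully open they stand 13 mm farther back than shut.
Start: joints at [1.043, 0.308, 1.634, -0, 1.2, -0.07], TCP at [276.26, 560.635, 197.572] pointing down, gripper open.
Joint ranges: [-3.06, 3.06], [-0.79, 1.96], [0.05, 2.63], [-1.19, 4.34], [0.05, 2.64], [-2.94, 2.94]. Speed limits (rad/s): [2.79, 2.79, 3.14, 3.14, 3.14, 3.14].

## Interface

Orientations are given as a rotation vector (axis times angle).
In Python, from bench import arm gives the robot as it stands. The module is installed in compiled form; this text tells all that it offers.
- The arm moves only by the shell command python3 -m crank 'ROWS' [OPENING] [FORCE]. ROWS is JSON, a list of rows, each an object with "translation": the shift along the tool's x, y, z each as a share of 0.25 m, from -1 to 1, a list of three; "turn": the turn, a rotation vector about the tool's x, y, z each as a share of 180 degrees, from -1 to 1, a list of three. A call has exactly 8 rows; each row is the pose to reach, as a shift and turn from the pose commanded when the call began, along the tool's axes at that moment, turning the shorter way round; what a row does not reach only later rows make up. A row lasts 1/12 s, in which the tool goes at most 41.7 mm and 7.16 degrees, less where a joint would pass 70% of its speed; a pose out of reach is approached as far as the arm can. A call with a number of a shift or a turn outside -1 to 1 is refused whole. A call with a gripper value outside its range is refused whole. OPENING is the gripper command: -1 is shut, 1 is fully open, values between are in proportion, set as the call begins (- or left out, the last holds). The fingers move at their own pace and stop on an object; FORCE is the grip in N (left out, the last holds). Time passes only in rows, so rows that repeat a pose let the fingers close, or fill a call up. It gives the time, the measured TCP pose, the force, the opening and the grip force at its end, in the units of the state.
- arm.observe(): the state, without advancing time (a new reading comes with each control period).
- arm.capture(name): name is "scene" or "top"; returns a dict with "color" (400x640x3 uint8, red, green, blue), "fov_y" (degrees; the focal length in pixels is half the picture's height over the tangent of half this angle, whatever the lens; pixels are square), "cx", "cy" (the principal point, pixels), "extrinsics" (4x4, takes a point from world to camera coordinates). Camera axes: x right, y down, z forward; pixel columns grow to the right and rows downward; lengths in mm; the calibration is good to about 2 mm. A picture is of the moment at which its call begins. There is no depth.
- arm.sign_off(): hands the job in; it is judged then, once.
Trained networks look in a picture, given as the dict that the camera call returned (one of the last four; its "shot" number tells which), for a name from the list of things; names that differ only in an ending like _2 or _b are one class to them, and where a whole thing is asked for, a point or a joint stands for the part that bears it (a point fixed in the world has none). Each returns a list of dicts, best first, with "conf" (0 to 1); they miss things now and then, are a little off and sometimes report something else, mostly with a low value. They report only what shows in the picture. A call takes as long as a camera call. They do not tell look-alikes from the thing itself.
- arm.recognise(picture, name): "rect" ([left, top, right, bottom] in pixels, round what is visible of it).
- arm.silhouettes(picture, name): "mask" (400x640 bool, what is visible of it) and "rect" ([left, top, right, bottom] in pixels, round what is visible of it).
- arm.mark_of(picture, name): "pixel" ([column, row] in pixels: a listed point, or the origin of a listed thing).
The state is a dict: "t": time; "joint_positions": joint angles; "joint_velocities": joint speeds; "tau": joint torques, N m; "tcp_pos": TCP position; "eef_rot": TCP orientation; "ft_force": force on the tool from outside, world axes, zero at the start; "torque": the same for the moment, N m; "gripper_width": finger opening in mm; "finger_force": force on a finger pad.
Only numpy, scipy, OpenCV 4.12 (cv2) and the standard library are available. Lean on these libraries where they do the work, as an engineer would, in place of code of your own. Each camera call takes 0.05 s, during which the arm holds its last target. There are 200 camera calls.

## Task

Pick up the wooden drawer front by its bar handle, lay it flat on the drilling board with a long edge along the long stop, and push it firmly into the corner so that it bears against both stops at once, ready for drilling. Finish while still gripping the handle and pressing the front against both stops: do not let go. Leave the jar, the tin and the screwdriver that lie about them where they are.

Things in the scene. Friction and masses are not known exactly. Their poses are not given: they have to be found in the camera images.
- front: the drawer front to be drilled: a pale wooden board 150 x 110 x 22 mm lying on the bench, with one steel bar handle on its upper face, 0.25 to 0.5 kg in all. Origin: centre of its underside; x along the 150 mm length, y along the 110 mm width, z up. It looks the same after a half turn. (Another front with a round knob, at the back, is not meant.)
- handle: the front's steel bar handle, fixed to it: a square bar 100 mm long, 12 x 12 mm, along the front's x axis and centred; its middle line is 28 mm above the front's upper face (50 mm above its underside); 22 mm free under the bar, a 12 mm square post near each end (76 mm free between them). Origin: centre of the front's upper face; axes as the front's.
- grip (a point): centre of the bar of the handle, 50 mm above the underside of the front; axes as the front's
- jig: the drilling board: plywood 260 x 210 x 18 mm fixed to the bench, upper face at z = 18 mm, two low stops on it. Origin: centre of its underside; x along the 260, y along the 210 mm. Stop faces: planes y = +80 mm (long stop) and x = +105 mm (short stop), so the front in the corner has its centre at x = 30, y = 25 mm and its length along x (either way round). The rest of the board is free.
- long_stop: the long stop: a rigid fixed wooden strip 190 x 20 mm, standing 26 mm above the board's upper face, along the board's x at its +y edge. Wood rubs hard on board and stops (coefficient 0.5 to 0.7), so a push of 10 to 20 N towards each stop, with little weight on the board, makes sure of both contacts. Origin: centre of its underside, at x = -12, y = 90, z = 18 mm of the board's frame.
- short_stop: the short stop: a rigid fixed wooden strip 20 x 130 mm, standing 26 mm above the board's upper face, along the board's y at its +x edge. Origin: centre of its underside, at x = 115, y = -2, z = 18 mm of the board's frame; axes as the board's. A gap for dust is open in the corner between the stops.
- jar: bystander: glass jar with steel cap, 56 mm across, 70 mm high, standing off one end of the drawer front; origin: centre of its underside
- tin: bystander: closed steel tin, 54 mm across, 45 mm high, standing beside the drilling board; origin: centre of its underside
- screwdriver: bystander: screwdriver 190 mm long lying between the drawer front and the drilling board; origin: at its underside
Not all that is in view belongs to the job. What is shaped like the front but green or red is not meant.

How it is judged (in metres and radians):
On the way:
1. the drawer front is lifted clear of the bench by its handle (underside above 40 mm, fingers on the handle) (height (world z) of front above 0.04 m and contact force between the fingers and handle above 2 N), for 0.2 s.
At the end, for the whole second after the job is handed in: Front flat on the board (height within 2.5 mm, tilt and turn under 2 degrees), centre within 2.5 mm of the touching place in the corner, still, pressed with over 2 N on each stop at once, fingers still on the handle with over 2 N; jar, tin and screwdriver within 30 mm of their places (x of front in the frame of jig between 0.0275 and 0.0325 m and y of front in the frame of jig between 0.0225 and 0.0275 m and z of front in the frame of jig between 0.0155 and 0.0205 m and angle between the x axis of front and the x axis of jig, either way round below 0.035 rad and angle between front's own z axis and vertical below 0.035 rad and contact force between front and long_stop above 2 N and contact force between front and short_stop above 2 N and contact force between the fingers and handle above 2 N and linear speed of front below 0.01 m/s and distance of each of jar, tin, screwdriver from where it was at the start of the episode below 0.03 m); the arm keeps its last pose, push and grip.
It fails at once if the jar, the tin or the screwdriver is pushed more than 30 mm from its place (distance of any of jar, tin, screwdriver from where it was at the start of the episode above 0.03 m).
It also fails if it takes over 54 s, if anything falls off the work surface, if the arm or the gripper's body presses on something with over 40 N, if the wrist force passes 120 N, or if a joint passes its speed limit or range.

## Working session

There is one attempt and no reset: what is moved stays moved. The work goes in short steps, Python scripts to look and compute and a shell command to move; the robot and the scene stay as the last step left them, time stands still between calls to the robot, and variables do not carry over. Pictures are saved under pics/ and viewed, at most 10 in all, crops included, and the job is handed in when it is done.

```bash
mkdir -p pics
cat > h.py <<'E'
import numpy as np, cv2
from bench import arm
from scipy.spatial.transform import Rotation as R
def ray(p,px):
    f=200/np.tan(np.radians(p["fov_y"])/2); E=np.array(p["extrinsics"])
    d=E[:3,:3].T@np.array([(px[0]-p["cx"])/f,(px[1]-p["cy"])/f,1]); return -E[:3,:3].T@E[:3,3], d
def at(p,px,z):
    o,d=ray(p,px); return o+d*(z-o[2])/d[2]
def proj(p,X):
    f=p["color"].shape[0]/2/np.tan(np.radians(p["fov_y"])/2);E=np.array(p["extrinsics"]);c=E[:3,:3]@np.array(X)+E[:3,3]
    return c[:2]/c[2]*f+[p["cx"],p["cy"]]
def save(p,n,crop=None,s=1):
    im=p["color"][...,::-1]
    if crop: im=im[crop[1]:crop[3],crop[0]:crop[2]]
    cv2.imwrite("pics/"+n,cv2.resize(im,None,fx=s,fy=s,interpolation=cv2.INTER_CUBIC))
E
python3 - <<'E'
from h import *
s=arm.observe(); print({k:np.round(v,3) for k,v in s.items()})
ps={n:arm.capture(n) for n in("top","scene")}
for n,p in ps.items():
    save(p,n+"0.png")
    print(n,p["fov_y"],p["cx"],p["cy"],np.round(p["extrinsics"],3).tolist())
    for k in "front handle jig long_stop short_stop jar tin screwdriver".split():
        print(k,[(np.round(d["rect"]).tolist(),round(d["conf"],2)) for d in arm.recognise(p,k)])
    for k,z in (("grip",50),("front",0),("jig",0)):
        print(k,[(np.round(d["pixel"]).tolist(),round(d["conf"],2),at(p,d["pixel"],z).round().tolist()) for d in arm.mark_of(p,k)])
E
```

```text
{'t': np.float64(0.0), 'joint_positions': array([ 1.043,  0.309,  1.635, -0.   ,  1.2  , -0.07 ]), 'joint_velocities': array([ 0.   , -0.   , -0.002, -0.   , -0.   , -0.   ]), 'tau': array([-0.0000e+00, -4.1527e+01, -2.7665e+01, -0.0000e+00,  1.1000e-02,
        0.0000e+00]), 'tcp_pos': array([275.821, 559.842, 196.334]), 'eef_rot': array([-7.130e-01, -3.059e+00,  3.000e-03]), 'ft_force': array([ 0.454, -0.458, -0.036]), 'torque': array([-0.021,  0.033, -0.039]), 'finger_force': np.float64(0.0), 'gripper_width': np.float64(85.416)}
top 49.848172039465034 325.22327235782956 204.93222248380644 [[-0.019, -1.0, -0.014, -29.76], [-0.987, 0.02, -0.157, 483.605], [0.157, 0.01, -0.987, 1144.171], [0.0, 0.0, 0.0, 1.0]]
front [([393.0, 256.0, 462.0, 325.0], 0.86), ([366.0, 155.0, 409.0, 215.0], 0.68), ([438.0, 197.0, 494.0, 240.0], 0.64)]
handle [([416.0, 276.0, 445.0, 308.0], 0.65), ([448.0, 211.0, 486.0, 224.0], 0.63), ([386.0, 165.0, 388.0, 199.0], 0.58)]
jig [([187.0, 144.0, 273.0, 238.0], 0.9)]
long_stop [([190.0, 156.0, 207.0, 223.0], 0.56)]
short_stop [([212.0, 144.0, 261.0, 155.0], 0.6
[... 907 characters left out ...]
57)]
jig [([384.0, 200.0, 493.0, 293.0], 0.62)]
long_stop [([402.0, 264.0, 474.0, 282.0], 0.26)]
short_stop [([404.0, 261.0, 477.0, 285.0], 0.76)]
jar [([242.0, 169.0, 264.0, 204.0], 0.81), ([227.0, 198.0, 246.0, 241.0], 0.3)]
tin [([360.0, 212.0, 383.0, 241.0], 0.58)]
screwdriver [([329.0, 190.0, 338.0, 234.0], 0.75), ([202.0, 196.0, 271.0, 257.0], 0.44)]
grip [([157.0, 181.0], 0.67, [433.0, -428.0, 50.0]), ([237.0, 215.0], 0.66, [543.0, -207.0, 50.0]), ([224.0, 144.0], 0.66, [236.0, -311.0, 50.0])]
front [([163.0, 197.0], 0.81, [427.0, -424.0, 0.0]), ([238.0, 229.0], 0.57, [531.0, -211.0, 0.0])]
jig [([431.0, 248.0], 0.89, [549.0, 219.0, 0.0]), ([253.0, 202.0], 0.43, [426.0, -197.0, 0.0])]
```

View pics/top0.png

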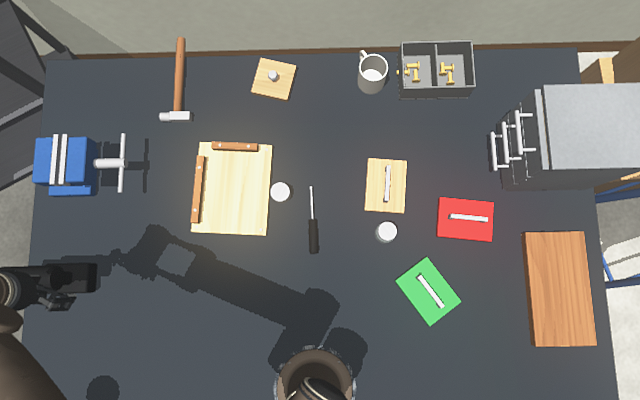

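View pics/scene0.png

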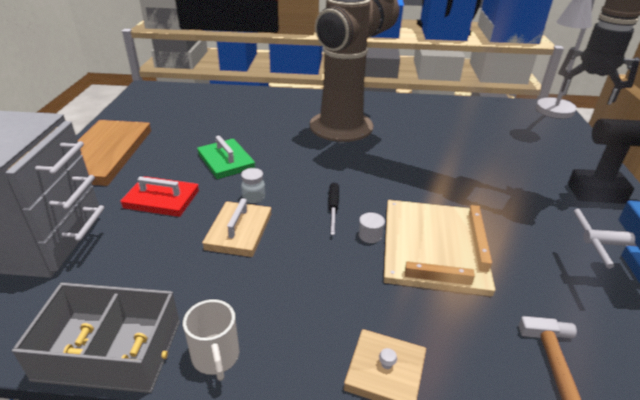

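The real front is the pale board with the bar handle, at top (387,185) and scene (238,228). These could be taken for it:
- the red board, top (466,218)
- the green board, top (429,291)
- the pale front with a round knob, top (273,78)
- the brown plank, top (560,290)

The jig is at (231,190), with its long stop on the left (world +y) and its short stop at the top (world +x).

```bash
cat > m.py <<'E'
from h import *
def outline(p,name,z,near):
    ms=arm.silhouettes(p,name)
    for d in ms:
        r=d["rect"]
        if abs((r[0]+r[2])/2-near[0])<20 and abs((r[1]+r[3])/2-near[1])<20:
            c=max(cv2.findContours(d["mask"].astype(np.uint8),0,1)[0],key=cv2.contourArea)[:,0]
            W=np.array([at(p,q+0.,z)[:2] for q in c],np.float32)
            return cv2.minAreaRect(W),d["conf"]
if __name__=="__main__":
    p=arm.capture("top"); save(p,"crop_top.png",(170,130,420,250),3)
    q=arm.capture("scene")
    for n,z,a,b in (("front",22,(387,185),(238,229)),("handle",56,(387,183),(236,217)),("jig",18,(231,190),(438,247)),("long_stop",44,(198,190),(480,236)),("short_stop",44,(235,147),(440,272)),("jar",70,(386,232),(253,186)),("tin",45,(281,192),(372,227)),("screwdriver",10,(312,220),(333,211))):
        print(n,outline(p,n,z,a),outline(q,n,z,b))
E
python3 m.py
```

```text
front (((538.76025390625, -209.08087158203125), (110.79190826416016, 152.09628295898438), 84.23050689697266), 0.68) (((540.2112426757812, -205.4977569580078), (116.84902954101562, 188.49282836914062), 84.15383911132812), 0.67)
handle (((537.3031616210938, -207.97328186035156), (14.63370418548584, 100.952880859375), 84.10294342041016), 0.56) (((559.5029296875, -204.69747924804688), (26.07950782775879, 130.6097412109375), 85.88101959228516), 0.57)
jig (((544.6480102539062, 223.73309326171875), (220.82846069335938, 264.93896484375), 86.20814514160156), 0.83) (((542.7114868164062, 225.6842803955078), (218.44992065429688, 292.2747802734375), 85.79756164550781), 0.92)
long_stop (((535.0953369140625, 311.4137878417969), (34.784854888916016, 191.77101135253906), 85.83686065673828), 0.96) (((550.1182861328125, 309.8998107910156), (27.701173782348633, 213.43692016601562), 86.4291000366211), 0.82)
short_stop (((654.2772216796875, 211.42701721191406), (132.79270935058594, 26.47846221923828), 86.41815948486328), 0.79) (((668.8397216796875, 213.18215942382812), (133.56947326660156, 47.64291000366211), 87.1805419921875), 0.64)
jar (((403.6335144042969, -196.19186401367188), (58.38669204711914, 55.611846923828125), 88.8416519165039), 0.56) (((449.7625732421875, -190.95135498046875), (134.11773681640625, 51.15253829956055), 13.202615737915039), 0.82)
tin (((520.4486083984375, 82.8542709350586), (52.57753372192383, 55.919403076171875), 88.80659484863281), 0.82) (((547.8040771484375, 85.32176208496094), (95.98521423339844, 52.05923080444336), 0.402507483959198), 0.84)
screwdriver (((405.0508728027344, -4.753480911254883), (25.002906799316406, 97.68363189697266), 89.27574920654297), 0.69) (((395.92767333984375, -3.631195068359375), (24.45914649963379, 122.3202133178711), 89.81808471679688), 0.81)
```

View pics/crop_top.png

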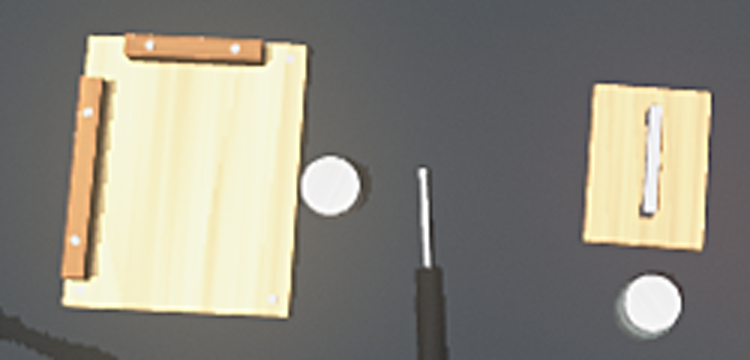

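The crop confirms the choice: a pale board with a steel bar at crop (650,160), the jar below it at (650,305) and the jig at left. Bar centre is about (538,-208) at -5.9°. The jig is at about (543.5,224.5) at -3.8°.

```bash
cat > plan.py <<'E'
import sys
from h import *
# plan.py x y z xaxisdeg : shares from measured pose to the target (bar along tool x, mod 180)
def plan(x,y,z,deg):
    s=arm.observe(); T=R.from_rotvec(s["eef_rot"]); A=T.as_matrix()
    best=None
    for a in (deg,deg+180):
        c=np.radians(a); X=np.array([np.cos(c),np.sin(c),0]); Z=np.array([0,0,-1.]); G=R.from_matrix(np.c_[X,np.cross(Z,X),Z])
        v=(T.inv()*G).as_rotvec()
        if best is None or np.linalg.norm(v)<np.linalg.norm(best): best=v
    d=np.array([x,y,z])-s["tcp_pos"]
    print("t",round(float(s["t"]),2),"q6",s["joint_positions"].round(2),"tcp",s["tcp_pos"].round(1),"w",round(float(s["gripper_width"]),1),"F",s["ft_force"].round(1))
    print("world mm",d.round(1),"tool share",(A.T@d/250).round(4),"turn share",(best/np.pi).round(4),"deg",np.degrees(best).round(2))
    print("tool axes cols\n",A.round(3))
plan(*map(float,sys.argv[1:5]))
E
python3 plan.py 538 -208 140 -5.9
```

```text
t 2.1 q6 [ 1.04  0.31  1.63  0.    1.2  -0.07] tcp [276.3 560.6 197.6] w 85.4 F [-0.  -0.5  0.6]
world mm [ 261.7 -768.6  -57.6] tool share [-2.2981 -2.2952  0.2302] turn share [ 0.     -0.     -0.1129] deg [  0.    -0.   -20.33]
tool axes cols
 [[-0.897  0.442 -0.   ]
 [ 0.442  0.897  0.   ]
 [ 0.     0.    -1.   ]]
```

```bash
python3 -m crank '[{"translation":[-0.06,-0.06,0],"turn":[0,0,0]},{"translation":[-0.16,-0.16,0],"turn":[0,0,-0.01]},{"translation":[-0.27,-0.27,0],"turn":[0,0,-0.03]},{"translation":[-0.38,-0.38,0],"turn":[0,0,-0.05]},{"translation":[-0.49,-0.49,0],"turn":[0,0,-0.07]},{"translation":[-0.60,-0.60,0],"turn":[0,0,-0.09]},{"translation":[-0.71,-0.71,0],"turn":[0,0,-0.11]},{"translation":[-0.82,-0.82,0],"turn":[0,0,-0.1129]}]' 1 80; python3 plan.py 538 -208 140 -5.9
```

```text
t: 2.77
tcp_pos: [369.8, 284.5, 197.8]
eef_rot: [0.157, 3.137, 0.001]
ft_force: [0.9, 0.1, 0.1]
gripper_width: 85.6
finger_force: 0.0
t 2.77 q6 [ 0.56 -0.    1.99 -0.    1.15 -0.91] tcp [369.8 284.5 197.8] w 85.6 F [0.9 0.1 0.1]
world mm [ 168.2 -492.5  -57.8] tool share [-0.8662 -1.893   0.2312] turn share [0.0001 0.0002 0.0009] deg [0.02 0.04 0.16]
tool axes cols
 [[-0.995  0.1    0.001]
 [ 0.1    0.995  0.   ]
 [-0.001  0.    -1.   ]]
```

```bash
python3 -m crank '[{"translation":[-0.06,-0.13,0],"turn":[0,0,0]},{"translation":[-0.12,-0.26,0],"turn":[0,0,0]},{"translation":[-0.18,-0.39,0],"turn":[0,0,0]},{"translation":[-0.24,-0.52,0],"turn":[0,0,0]},{"translation":[-0.30,-0.65,0],"turn":[0,0,0]},{"translation":[-0.36,-0.78,0],"turn":[0,0,0]},{"translation":[-0.42,-0.91,0],"turn":[0,0,0]},{"translation":[-0.45,-0.98,0],"turn":[0,0,0]}]'; python3 plan.py 538 -208 140 -5.9
```

```text
t: 3.43
tcp_pos: [457.5, 27.5, 198.1]
eef_rot: [0.165, 3.135, -0.002]
ft_force: [-0.4, 0.3, -0.5]
gripper_width: 85.5
finger_force: 0.0
t 3.43 q6 [-0.03 -0.02  2.01 -0.    1.15 -1.5 ] tcp [457.5  27.5 198.1] w 85.5 F [-0.4  0.3 -0.5]
world mm [  80.5 -235.5  -58.1] tool share [-0.4189 -0.9028  0.2345] turn share [-0.0004  0.0006 -0.0007] deg [-0.08  0.12 -0.13]
tool axes cols
 [[-0.994  0.105  0.002]
 [ 0.105  0.994 -0.002]
 [-0.002 -0.001 -1.   ]]
```

```bash
python3 -m crank '[{"translation":[-0.06,-0.13,0],"turn":[0,0,0]},{"translation":[-0.12,-0.26,0.02],"turn":[0,0,0]},{"translation":[-0.18,-0.39,0.06],"turn":[0,0,0]},{"translation":[-0.24,-0.52,0.1],"turn":[0,0,0]},{"translation":[-0.30,-0.65,0.14],"turn":[0,0,0]},{"translation":[-0.36,-0.78,0.18],"turn":[0,0,0]},{"translation":[-0.40,-0.86,0.22],"turn":[0,0,0]},{"translation":[-0.416,-0.895,0.23],"turn":[0,0,0]}]'
python3 - <<'E'
from h import *
p=arm.capture("top");q=arm.capture("scene")
save(p,"above_top.png",(350,140,450,260),4); save(q,"above_scene.png",(180,120,320,270),4)
E
python3 plan.py 538 -208 31 -5.9
```

```text
t: 4.1
tcp_pos: [536.7, -205.4, 138.5]
eef_rot: [-0.166, -3.136, 0.001]
ft_force: [0.1, 0.4, -0.6]
gripper_width: 85.3
finger_force: 0.0
t 4.2 q6 [-0.44  0.27  1.8   0.    1.06 -1.9 ] tcp [ 536.4 -203.5  139.3] w 85.5 F [-0.1  1.  -0.4]
world mm [   1.6   -4.5 -108.3] tool share [-0.0091 -0.0174  0.433 ] turn share [ 0.0002 -0.0005 -0.0008] deg [ 0.03 -0.08 -0.14]
tool axes cols
 [[-0.994  0.105 -0.001]
 [ 0.105  0.994  0.001]
 [ 0.001  0.001 -1.   ]]
```

View pics/above_scene.png

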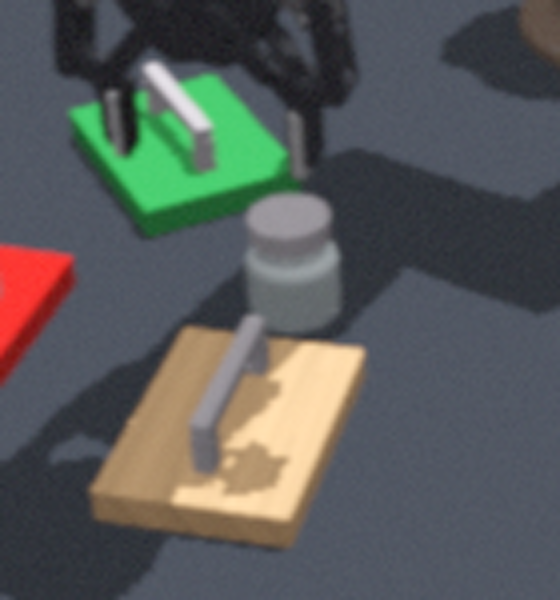

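The view shows the open gripper over the front (fingertips at crop (120,150) and (300,175)), straddling the bar and clear of the jar. I'm going down.

```bash
python3 -m crank '[{"translation":[-0.007,-0.017,0.07],"turn":[0,0,0]},{"translation":[-0.007,-0.017,0.14],"turn":[0,0,0]},{"translation":[-0.007,-0.017,0.21],"turn":[0,0,0]},{"translation":[-0.007,-0.017,0.28],"turn":[0,0,0]},{"translation":[-0.007,-0.017,0.34],"turn":[0,0,0]},{"translation":[-0.007,-0.017,0.39],"turn":[0,0,0]},{"translation":[-0.007,-0.017,0.42],"turn":[0,0,0]},{"translation":[-0.007,-0.017,0.43],"turn":[0,0,0]}]'
python3 -m crank '[{"translation":[0,0,0],"turn":[0,0,0]},{"translation":[0,0,0],"turn":[0,0,0]},{"translation":[0,0,0],"turn":[0,0,0]},{"translation":[0,0,0],"turn":[0,0,0]},{"translation":[0,0,0],"turn":[0,0,0]},{"translation":[0,0,0],"turn":[0,0,0]},{"translation":[0,0,0],"turn":[0,0,0]},{"translation":[0,0,0],"turn":[0,0,0]}]' -1 90; python3 plan.py 538 -208 31 -5.9
```

```text
t: 4.87
tcp_pos: [537.1, -205.4, 31.7]
eef_rot: [-0.16, -3.136, -0.002]
ft_force: [-0.4, -0.2, 0.9]
gripper_width: 85.5
finger_force: 0.0
t: 5.53
tcp_pos: [538.0, -206.9, 32.7]
eef_rot: [0.162, 3.137, -0.0]
ft_force: [0.6, -0.6, -0.3]
gripper_width: 0.2
finger_force: 0.0
t 5.53 q6 [-0.44  0.42  1.85 -0.    0.86 -1.91] tcp [ 538.  -206.9   32.7] w 0.2 F [ 0.6 -0.6 -0.3]
world mm [-0.  -1.1 -1.7] tool share [-0.0004 -0.0044  0.0068] turn share [-0.      0.0001 -0.0001] deg [-0.    0.01 -0.01]
tool axes cols
 [[-0.995  0.103  0.   ]
 [ 0.103  0.995 -0.   ]
 [-0.    -0.    -1.   ]]
```

Run:
```python
from h import *
p=arm.capture("top");q=arm.capture("scene")
a=cv2.resize(p["color"][140:250,340:450],(400,400)); b=cv2.resize(q["color"][160:270,180:290],(400,400))
cv2.imwrite("pics/shut.png",np.hstack([a,b])[...,::-1])
print(proj(p,[538,-207,50]),proj(q,[538,-207,50]),proj(q,[538,-207,32]))
```

```text
[386.09463113 183.11250588] [237.5855226 213.8680573] [238.25015845 220.26431873]
```

View pics/shut.png

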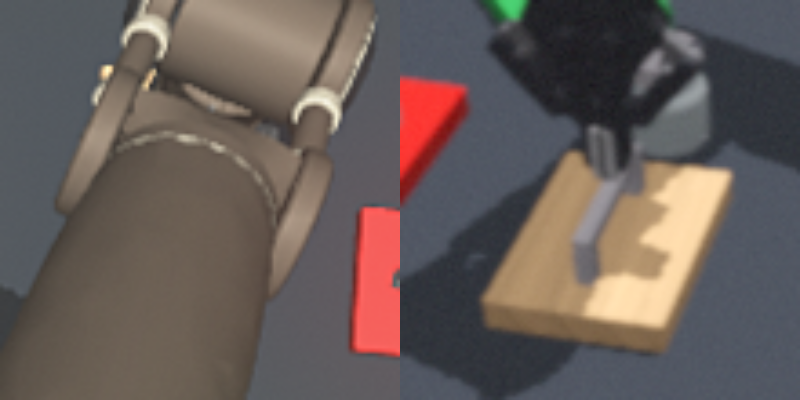

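Run:
```python
from h import *
q=arm.capture("scene")
for x in (450,480,500,536):
  for z in (32,50,70): print("shut",x,z,proj(q,[x,-207,z]).round(1),end=" ")
  for z in (139,152,165,190): print("open",z,proj(q,[x,-204-43,z]).round(1),proj(q,[x,-204+43,z]).round(1),end=" ")
  print()
print("handle",[d["rect"] for d in arm.recognise(q,"handle")], "bar ends proj",proj(q,[488,-203,50]),proj(q,[588,-213,50]))
for d in arm.mark_of(q,"grip"):print(d)
s=arm.observe();print(s["joint_positions"],s["tcp_pos"])
```

```text
shut 450 32 [246.3 197.1] shut 450 50 [245.8 190.9] shut 450 70 [245.2 183.9] open 139 [225.4 157.4] [263.3 159.6] open 152 [224.8 152.3] [263.  154.5] open 165 [224.2 147.2] [262.7 149.4] open 190 [223.1 137.2] [262.1 139.3] 
shut 480 32 [243.7 204.7] shut 480 50 [243.1 198.4] shut 480 70 [242.5 191.3] open 139 [222.1 164.4] [260.9 166.7] open 152 [221.5 159.3] [260.6 161.6] open 165 [220.8 154.1] [260.3 156.4] open 190 [219.6 143.9] [259.6 146.2] 
shut 500 32 [241.9 209.9] shut 500 50 [241.3 203.6] shut 500 70 [240.6 196.4] open 139 [219.8 169.3] [259.2 171.6] open 152 [219.1 164.1] [258.9 166.5] open 165 [218.5 158.9] [258.6 161.2] open 190 [217.2 148.6] [257.9 150.9] 
shut 536 32 [238.4 219.7] shut 536 50 [237.8 213.3] shut 536 70 [237. 206.] open 139 [215.5 178.5] [256.1 181. ] open 152 [214.8 173.2] [255.7 175.7] open 165 [214.1 167.9] [255.3 170.4] open 190 [212.7 157.5] [254.6 159.9] 
handle [[138.2, 178.2, 181.7, 196.4], [230.3, 201.7, 246.6, 236.6]] bar ends proj [244.10921331 200.57272974] [229.59275454 228.19227965]
{'pixel': [158.9, 180.7], 'conf': 0.92}
{'pixel': [236.9, 214.7], 'conf': 0.58}
{'pixel': [242.3, 231.2], 'conf': 0.16}
[-4.42566869e-01  4.24399897e-01  1.85400813e+00  8.14861605e-06
  8.63328897e-01 -1.91024321e+00] [ 537.91340897 -206.78775139   32.50875044]
```

The shut fingers show at scene pixel (238,207), which puts their tips at about z=68. The state reports 33, so the real tips are about 35 mm higher than it says and they closed above the bar. I'll open, go down in part and look again.

```bash
python3 -m crank '[{"translation":[0,0,-0.04],"turn":[0,0,0]},{"translation":[0,0,-0.04],"turn":[0,0,0]},{"translation":[0,0,-0.04],"turn":[0,0,0]},{"translation":[0,0,-0.04],"turn":[0,0,0]},{"translation":[0,0,-0.04],"turn":[0,0,0]},{"translation":[0,0,-0.04],"turn":[0,0,0]},{"translation":[0,0,-0.04],"turn":[0,0,0]},{"translation":[0,0,-0.04],"turn":[0,0,0]}]' 1
python3 -m crank '[{"translation":[0,0,0.02],"turn":[0,0,0]},{"translation":[0,0,0.04],"turn":[0,0,0]},{"translation":[0,0,0.06],"turn":[0,0,0]},{"translation":[0,0,0.08],"turn":[0,0,0]},{"translation":[0,0,0.10],"turn":[0,0,0]},{"translation":[0,0,0.12],"turn":[0,0,0]},{"translation":[0,0,0.14],"turn":[0,0,0]},{"translation":[0,0,0.14],"turn":[0,0,0]}]'
python3 - <<'E'
from h import *
q=arm.capture("scene")
save(q,"low.png",(180,140,300,260),5)
s=arm.observe();print(s["tcp_pos"],s["ft_force"])
for z in (20,36,50,60):print(z,proj(q,[538,-207-43,z]).round(1),proj(q,[538,-207+43,z]).round(1))
E
```

```text
t: 6.45
tcp_pos: [537.8, -206.7, 42.4]
eef_rot: [-0.162, -3.137, -0.0]
ft_force: [-0.1, 0.1, -1.1]
gripper_width: 85.4
finger_force: 0.0
t: 7.12
tcp_pos: [536.9, -206.3, 6.1]
eef_rot: [-0.162, -3.135, -0.001]
ft_force: [-0.7, 0.4, 0.5]
gripper_width: 85.1
finger_force: 0.0
[ 537.2347027  -206.47872026    6.66601892] [-0.46479013  0.23257802  0.18395205]
20 [219.8 223.2] [257.7 225.8]
36 [219.  217.6] [257.3 220.1]
50 [218.4 212.6] [256.9 215.2]
60 [217.9 209. ] [256.7 211.5]
```

View pics/low.png

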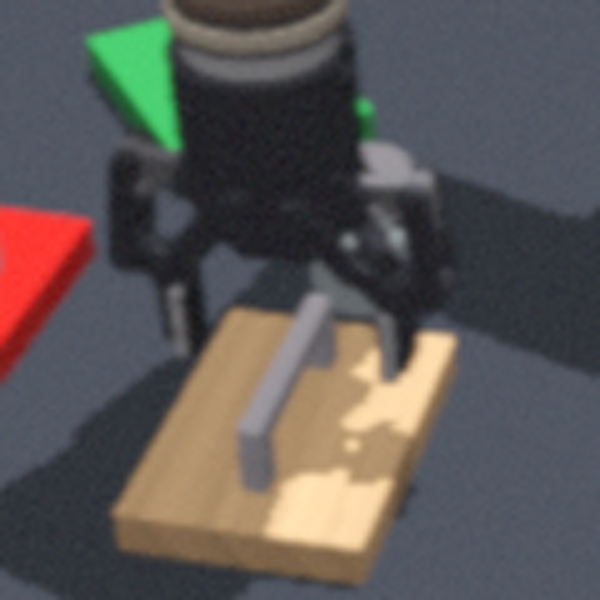

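Fingertips are at (216,211) and (258,216), so about z=50 with the fingers open. The 32 mm offset holds and they straddle the bar. I'll go down 7 mm more and close.

```bash
python3 -m crank '[{"translation":[0,0,0.01],"turn":[0,0,0]},{"translation":[0,0,0.02],"turn":[0,0,0]},{"translation":[0,0,0.027],"turn":[0,0,0]},{"translation":[0,0,0.027],"turn":[0,0,0]},{"translation":[0,0,0.027],"turn":[0,0,0]},{"translation":[0,0,0.027],"turn":[0,0,0]},{"translation":[0,0,0.027],"turn":[0,0,0]},{"translation":[0,0,0.027],"turn":[0,0,0]}]'
python3 -m crank '[{"translation":[0,0,0],"turn":[0,0,0]},{"translation":[0,0,0],"turn":[0,0,0]},{"translation":[0,0,0],"turn":[0,0,0]},{"translation":[0,0,0],"turn":[0,0,0]},{"translation":[0,0,0],"turn":[0,0,0]},{"translation":[0,0,0],"turn":[0,0,0]},{"translation":[0,0,0],"turn":[0,0,0]},{"translation":[0,0,0],"turn":[0,0,0]}]' -1 90
```

```text
t: 7.83
tcp_pos: [538.1, -206.9, 1.0]
eef_rot: [0.162, 3.137, -0.0]
ft_force: [-0.0, 1.2, 0.5]
gripper_width: 85.4
finger_force: 0.0
t: 8.5
tcp_pos: [538.1, -207.1, 1.1]
eef_rot: [0.162, 3.137, -0.001]
ft_force: [-0.4, 0.1, 2.1]
gripper_width: 9.9
finger_force: 88.3
```

```bash
python3 -m crank '[{"translation":[0,0,-0.02],"turn":[0,0,0]},{"translation":[0,0,-0.06],"turn":[0,0,0]},{"translation":[0,0,-0.12],"turn":[0,0,0]},{"translation":[0,0,-0.2],"turn":[0,0,0]},{"translation":[0,0,-0.28],"turn":[0,0,0]},{"translation":[0,0,-0.36],"turn":[0,0,0]},{"translation":[0,0,-0.42],"turn":[0,0,0]},{"translation":[0,0,-0.44],"turn":[0,0,0]}]'
python3 - <<'E'
from h import *
from m import outline
p=arm.capture("top");q=arm.capture("scene")
save(q,"lift.png",(160,110,320,230),5)
s=arm.observe();print(s["tcp_pos"],s["ft_force"],s["torque"],s["gripper_width"])
for n in("front","handle"):
  for d in arm.recognise(q,n):print(n,d)
for z in (80,100,120): print(z,[proj(q,[538+a*np.cos(-.103)-b*np.sin(-.103),-207+a*np.sin(-.103)+b*np.cos(-.103),z]).round(1).tolist() for a,b in((75,55),(75,-55),(-75,-55),(-75,55))])
E
python3 plan.py 564 237 110 -3.8
```

```text
t: 9.17
tcp_pos: [539.5, -207.3, 113.8]
eef_rot: [0.162, 3.133, -0.002]
ft_force: [1.1, -0.2, -3.8]
gripper_width: 10.1
finger_force: 88.1
[ 538.65334017 -207.00993204  112.04295835] [ 0.0289975   0.05720071 -4.56740956] [ 0.00721662 -0.01647208  0.03007355] 9.869982026006
front {'rect': [198.4, 145.1, 250.9, 172.6], 'conf': 0.86}
front {'rect': [118.2, 177.3, 200.0, 215.8], 'conf': 0.67}
front {'rect': [196.7, 164.9, 269.2, 214.7], 'conf': 0.55}
handle {'rect': [138.2, 176.5, 179.1, 193.5], 'conf': 0.86}
handle {'rect': [223.3, 167.2, 231.8, 194.4], 'conf': 0.62}
80 [[250.6, 228.1], [199.0, 220.9], [224.1, 180.9], [270.3, 186.6]]
100 [[250.0, 220.3], [197.7, 213.2], [223.2, 173.7], [269.9, 179.3]]
120 [[249.3, 212.3], [196.3, 205.3], [222.3, 166.2], [269.5, 171.8]]
t 9.37 q6 [-0.44  0.31  1.82  0.    1.01 -1.91] tcp [ 536.8 -206.2  109.7] w 10.2 F [-0.8  0.5 -3.8]
world mm [2.720e+01 4.432e+02 3.000e-01] tool share [7.4300e-02 1.7746e+00 6.0000e-04] turn share [ 0.0003 -0.0007 -0.0117] deg [ 0.05 -0.12 -2.11]
tool axes cols
 [[-0.995  0.103 -0.002]
 [ 0.103  0.995  0.001]
 [ 0.002  0.001 -1.   ]]
```

View pics/lift.png

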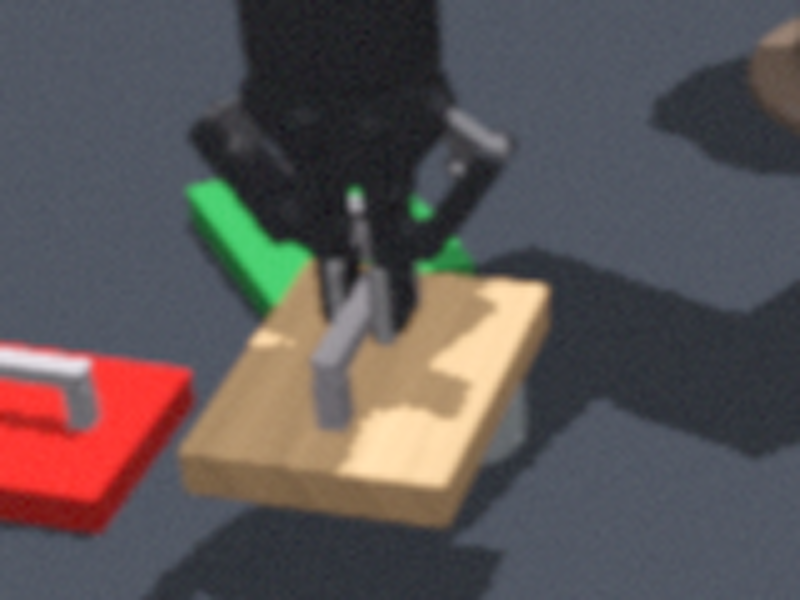

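Lifted level: the upper-face corners at (269,168), (197,201) and (248,208) match z=131, so the underside is at about 109 mm. Now I'll carry it over.

```bash
python3 -m crank '[{"translation":[0,0.03,0],"turn":[0,0,0]},{"translation":[0.005,0.1,0],"turn":[0,0,0]},{"translation":[0.01,0.21,0],"turn":[0,0,0]},{"translation":[0.015,0.33,0],"turn":[0,0,0]},{"translation":[0.02,0.45,0],"turn":[0,0,0]},{"translation":[0.025,0.57,0],"turn":[0,0,0]},{"translation":[0.03,0.69,0],"turn":[0,0,0]},{"translation":[0.035,0.81,0],"turn":[0,0,0]}]'
python3 -m crank '[{"translation":[0.005,0.12,0],"turn":[0,0,-0.002]},{"translation":[0.01,0.24,0],"turn":[0,0,-0.004]},{"translation":[0.015,0.36,0],"turn":[0,0,-0.006]},{"translation":[0.02,0.48,0],"turn":[0,0,-0.008]},{"translation":[0.025,0.60,0],"turn":[0,0,-0.010]},{"translation":[0.03,0.71,0],"turn":[0,0,-0.0117]},{"translation":[0.03,0.79,0],"turn":[0,0,-0.0117]},{"translation":[0.03,0.82,0],"turn":[0,0,-0.0117]}]'
python3 plan.py 564 237 60 -3.8
```

```text
t: 10.03
tcp_pos: [548.5, -2.4, 109.2]
eef_rot: [-0.162, -3.134, -0.001]
ft_force: [-0.5, 0.6, -4.5]
gripper_width: 10.0
finger_force: 88.1
t: 10.7
tcp_pos: [562.4, 203.8, 109.3]
eef_rot: [-0.1, -3.138, -0.002]
ft_force: [0.2, -0.2, -5.0]
gripper_width: 10.2
finger_force: 88.2
t 10.7 q6 [ 0.27  0.35  1.77  0.    1.02 -1.23] tcp [562.4 203.8 109.3] w 10.2 F [ 0.2 -0.2 -5. ]
world mm [  1.6  33.2 -49.3] tool share [0.0016 0.1329 0.1973] turn share [ 0.0003 -0.0007  0.0008] deg [ 0.06 -0.13  0.15]
tool axes cols
 [[-0.998  0.064 -0.002]
 [ 0.064  0.998  0.001]
 [ 0.002  0.001 -1.   ]]
```

```bash
python3 -m crank '[{"translation":[0,0.05,0],"turn":[0,0,0]},{"translation":[0,0.1,0.02],"turn":[0,0,0]},{"translation":[0,0.12,0.06],"turn":[0,0,0]},{"translation":[0,0.13,0.1],"turn":[0,0,0]},{"translation":[0,0.13,0.14],"turn":[0,0,0]},{"translation":[0,0.13,0.17],"turn":[0,0,0]},{"translation":[0,0.13,0.18],"turn":[0,0,0]},{"translation":[0,0.13,0.18],"turn":[0,0,0]}]'
python3 - <<'E'
from h import *
p=arm.capture("top");q=arm.capture("scene")
a=cv2.resize(p["color"][130:250,170:290],(400,400)); b=cv2.resize(q["color"][180:300,375:495],(400,400))
cv2.imwrite("pics/over.png",np.hstack([a,b])[...,::-1])
E
python3 plan.py 564 237 22 -3.8
```

```text
t: 11.37
tcp_pos: [564.5, 231.4, 64.0]
eef_rot: [-0.106, -3.136, 0.002]
ft_force: [0.4, 0.1, -3.9]
gripper_width: 10.1
finger_force: 88.2
t 11.47 q6 [ 0.32  0.43  1.76 -0.    0.95 -1.19] tcp [566.1 232.1  65.8] w 10.0 F [ 0.2  0.5 -4.3]
world mm [ -2.1   4.9 -43.8] tool share [0.0097 0.019  0.175 ] turn share [-0.     -0.     -0.0003] deg [-0.01 -0.   -0.05]
tool axes cols
 [[-0.998  0.067 -0.   ]
 [ 0.067  0.998 -0.   ]
 [ 0.    -0.    -1.   ]]
```

View pics/over.png

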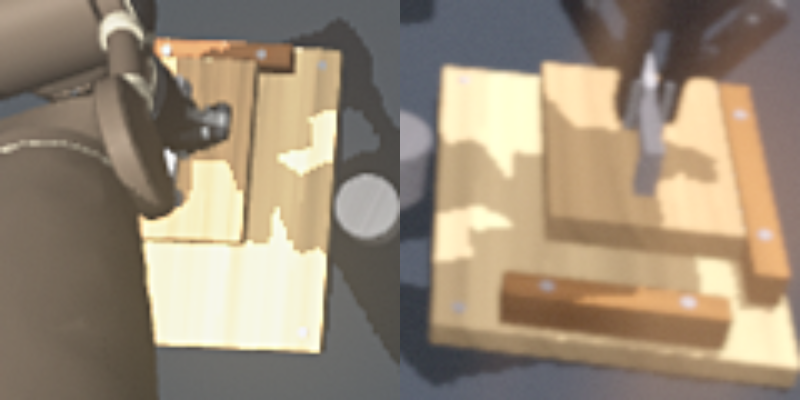

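The front hangs over the board inside both stops and parallel to them (scene crop: long stop at right, short stop below). I'm lowering it.

```bash
python3 -m crank '[{"translation":[0.008,0,0.03],"turn":[0,0,0]},{"translation":[0.008,0,0.06],"turn":[0,0,0]},{"translation":[0.008,0,0.09],"turn":[0,0,0]},{"translation":[0.008,0,0.12],"turn":[0,0,0]},{"translation":[0.008,0,0.15],"turn":[0,0,0]},{"translation":[0.008,0,0.17],"turn":[0,0,0]},{"translation":[0.008,0,0.175],"turn":[0,0,0]},{"translation":[0.008,0,0.175],"turn":[0,0,0]}]'
python3 -m crank '[{"translation":[0,0,0.004],"turn":[0,0,0]},{"translation":[0,0,0.008],"turn":[0,0,0]},{"translation":[0,0,0.01],"turn":[0,0,0]},{"translation":[0,0,0.01],"turn":[0,0,0]},{"translation":[0,0,0.01],"turn":[0,0,0]},{"translation":[0,0,0.01],"turn":[0,0,0]},{"translation":[0,0,0.01],"turn":[0,0,0]},{"translation":[0,0,0.01],"turn":[0,0,0]}]'
python3 plan.py 575 248 19 -3.8
```

```text
t: 12.13
tcp_pos: [563.2, 232.6, 21.1]
eef_rot: [-0.104, -3.138, 0.001]
ft_force: [0.5, -0.3, -3.7]
gripper_width: 10.4
finger_force: 88.2
t: 12.8
tcp_pos: [564.0, 232.8, 19.7]
eef_rot: [0.104, 3.14, 0.0]
ft_force: [0.2, 0.5, -3.7]
gripper_width: 10.0
finger_force: 88.2
t 12.8 q6 [ 0.32  0.5   1.77  0.    0.87 -1.18] tcp [564.  232.8  19.7] w 10.0 F [ 0.2  0.5 -3.7]
world mm [11.  15.2 -0.7] tool share [-0.04    0.0636  0.0028] turn share [ 0.      0.0001 -0.    ] deg [ 0.01  0.01 -0.  ]
tool axes cols
 [[-0.998  0.066  0.   ]
 [ 0.066  0.998  0.   ]
 [-0.     0.    -1.   ]]
```

Nearly on the board. Going down in 1 mm steps until it touches.

```bash
python3 -m crank '[{"translation":[0,0,0.004],"turn":[0,0,0]},{"translation":[0,0,0.004],"turn":[0,0,0]},{"translation":[0,0,0.004],"turn":[0,0,0]},{"translation":[0,0,0.004],"turn":[0,0,0]},{"translation":[0,0,0.004],"turn":[0,0,0]},{"translation":[0,0,0.004],"turn":[0,0,0]},{"translation":[0,0,0.004],"turn":[0,0,0]},{"translation":[0,0,0.004],"turn":[0,0,0]}]'
python3 -m crank '[{"translation":[0,0,0.002],"turn":[0,0,0]},{"translation":[0,0,0.004],"turn":[0,0,0]},{"translation":[0,0,0.004],"turn":[0,0,0]},{"translation":[0,0,0.004],"turn":[0,0,0]},{"translation":[0,0,0.004],"turn":[0,0,0]},{"translation":[0,0,0.004],"turn":[0,0,0]},{"translation":[0,0,0.004],"turn":[0,0,0]},{"translation":[0,0,0.004],"turn":[0,0,0]}]'
```

```text
t: 13.47
tcp_pos: [564.2, 232.9, 19.2]
eef_rot: [0.104, 3.139, 0.0]
ft_force: [-2.3, -1.1, 4.0]
gripper_width: 10.3
finger_force: 89.3
t: 14.13
tcp_pos: [564.1, 232.9, 19.1]
eef_rot: [0.104, 3.14, -0.0]
ft_force: [-4.8, -2.0, 9.1]
gripper_width: 10.4
finger_force: 90.2
```

```bash
python3 -m crank '[{"translation":[0,0,-0.006],"turn":[0,0,0]},{"translation":[0,0.01,-0.006],"turn":[0,0,0]},{"translation":[0,0.02,-0.006],"turn":[0,0,0]},{"translation":[0,0.03,-0.006],"turn":[0,0,0]},{"translation":[0,0.04,-0.006],"turn":[0,0,0]},{"translation":[0,0.045,-0.006],"turn":[0,0,0]},{"translation":[0,0.05,-0.006],"turn":[0,0,0]},{"translation":[0,0.05,-0.006],"turn":[0,0,0]}]'
python3 -m crank '[{"translation":[0,0.004,0],"turn":[0,0,0]},{"translation":[0,0.008,0],"turn":[0,0,0]},{"translation":[0,0.012,0],"turn":[0,0,0]},{"translation":[0,0.012,0],"turn":[0,0,0]},{"translation":[0,0.012,0],"turn":[0,0,0]},{"translation":[0,0.012,0],"turn":[0,0,0]},{"translation":[0,0.012,0],"turn":[0,0,0]},{"translation":[0,0.012,0],"turn":[0,0,0]}]'
```

```text
t: 14.8
tcp_pos: [565.2, 245.7, 19.2]
eef_rot: [0.104, 3.139, 0.001]
ft_force: [1.3, -2.1, 2.5]
gripper_width: 10.1
finger_force: 89.1
t: 15.47
tcp_pos: [565.0, 248.1, 19.2]
eef_rot: [0.104, 3.14, -0.0]
ft_force: [0.5, -4.6, 3.8]
gripper_width: 9.8
finger_force: 89.3
```

```bash
python3 -m crank '[{"translation":[-0.005,0,-0.002],"turn":[0,0,0]},{"translation":[-0.01,0,-0.002],"turn":[0,0,0]},{"translation":[-0.016,0,-0.002],"turn":[0,0,0]},{"translation":[-0.022,0,-0.002],"turn":[0,0,0]},{"translation":[-0.028,0,-0.002],"turn":[0,0,0]},{"translation":[-0.032,0,-0.002],"turn":[0,0,0]},{"translation":[-0.032,0,-0.002],"turn":[0,0,0]},{"translation":[-0.032,0,-0.002],"turn":[0,0,0]}]'
python3 -m crank '[{"translation":[0,0.004,0],"turn":[0,0,0]},{"translation":[0,0.008,0],"turn":[0,0,0]},{"translation":[0,0.008,0],"turn":[0,0,0]},{"translation":[0,0.008,0],"turn":[0,0,0]},{"translation":[0,0.008,0],"turn":[0,0,0]},{"translation":[0,0.008,0],"turn":[0,0,0]},{"translation":[0,0.008,0],"turn":[0,0,0]},{"translation":[0,0.008,0],"turn":[0,0,0]}]'
```

```text
t: 16.13
tcp_pos: [569.5, 247.7, 19.1]
eef_rot: [-0.104, -3.133, 0.002]
ft_force: [-7.3, -1.8, 7.0]
gripper_width: 9.7
finger_force: 89.8
t: 16.8
tcp_pos: [569.4, 247.6, 19.1]
eef_rot: [-0.103, -3.132, 0.007]
ft_force: [-7.8, -8.2, 9.3]
gripper_width: 10.4
finger_force: 90.1
```

```bash
python3 -m crank '[{"translation":[0,0,-0.003],"turn":[0,0,0]},{"translation":[0,0,-0.006],"turn":[0,0,0]},{"translation":[0,0,-0.006],"turn":[0,0,0]},{"translation":[0,0,-0.006],"turn":[0,0,0]},{"translation":[0,0,-0.006],"turn":[0,0,0]},{"translation":[0,0,-0.006],"turn":[0,0,0]},{"translation":[0,0,-0.006],"turn":[0,0,0]},{"translation":[0,0,-0.006],"turn":[0,0,0]}]'; python3 plan.py 575 248 19 -3.8
```

```text
t: 17.47
tcp_pos: [569.5, 247.7, 19.3]
eef_rot: [-0.103, -3.133, 0.006]
ft_force: [-4.9, -7.3, 1.9]
gripper_width: 10.0
finger_force: 89.2
t 17.47 q6 [ 0.34  0.52  1.74 -0.    0.89 -1.16] tcp [569.5 247.7  19.3] w 10.0 F [-4.9 -7.3  1.9]
world mm [ 5.5  0.3 -0.3] tool share [-0.022   0.0027  0.0008] turn share [-0.0014 -0.0023  0.0001] deg [-0.25 -0.41  0.02]
tool axes cols
 [[-0.998  0.066 -0.007]
 [ 0.066  0.998 -0.004]
 [ 0.007 -0.004 -1.   ]]
```

```bash
python3 -m crank '[{"translation":[-0.004,0,-0.002],"turn":[0,0,0]},{"translation":[-0.008,0,-0.002],"turn":[0,0,0]},{"translation":[-0.012,0,-0.002],"turn":[0,0,0]},{"translation":[-0.012,0,-0.002],"turn":[0,0,0]},{"translation":[-0.012,0,-0.002],"turn":[0,0,0]},{"translation":[-0.012,0,-0.002],"turn":[0,0,0]},{"translation":[-0.012,0,-0.002],"turn":[0,0,0]},{"translation":[-0.012,0,-0.002],"turn":[0,0,0]}]'
python3 - <<'E'
from h import *
q=arm.capture("scene");save(q,"corner.png",(390,190,500,295),5)
E
python3 plan.py 575 248 19 -3.8
```

```text
t: 18.13
tcp_pos: [571.1, 247.5, 19.3]
eef_rot: [-0.103, -3.13, 0.007]
ft_force: [-6.3, -6.0, 2.8]
gripper_width: 10.0
finger_force: 89.2
t 18.18 q6 [ 0.34  0.52  1.73 -0.    0.9  -1.17] tcp [571.1 247.5  19.3] w 10.1 F [-6.3 -6.8  2. ]
world mm [ 3.9  0.5 -0.3] tool share [-0.0155  0.0029  0.0008] turn share [-0.0015 -0.0031  0.0001] deg [-0.27 -0.57  0.01]
tool axes cols
 [[-0.998  0.066 -0.01 ]
 [ 0.066  0.998 -0.004]
 [ 0.01  -0.005 -1.   ]]
```

View pics/corner.png

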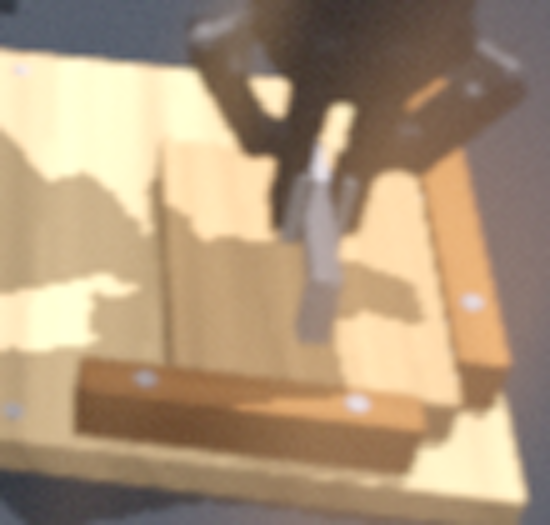

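The front lies flat against the long stop (crop (450,250)). The short stop hides its own face, so I'll keep pushing in x until the force rises without motion.

```bash
python3 -m crank '[{"translation":[-0.004,0,0],"turn":[0,0,0]},{"translation":[-0.008,0,0],"turn":[0,0,0]},{"translation":[-0.012,0,0],"turn":[0,0,0]},{"translation":[-0.012,0,0],"turn":[0,0,0]},{"translation":[-0.012,0,0],"turn":[0,0,0]},{"translation":[-0.012,0,0],"turn":[0,0,0]},{"translation":[-0.012,0,0],"turn":[0,0,0]},{"translation":[-0.012,0,0],"turn":[0,0,0]}]'
python3 -m crank '[{"translation":[-0.004,0,0],"turn":[0,0,0]},{"translation":[-0.008,0,0],"turn":[0,0,0]},{"translation":[-0.008,0,0],"turn":[0,0,0]},{"translation":[-0.008,0,0],"turn":[0,0,0]},{"translation":[-0.008,0,0],"turn":[0,0,0]},{"translation":[-0.008,0,0],"turn":[0,0,0]},{"translation":[-0.008,0,0],"turn":[0,0,0]},{"translation":[-0.008,0,0],"turn":[0,0,0]}]'; python3 plan.py 575 248 19 -3.8
```

```text
t: 18.85
tcp_pos: [571.7, 247.4, 19.2]
eef_rot: [-0.104, -3.125, 0.008]
ft_force: [-11.0, -6.0, 6.1]
gripper_width: 10.1
finger_force: 89.7
t: 19.52
tcp_pos: [571.5, 247.4, 19.2]
eef_rot: [-0.104, -3.121, 0.009]
ft_force: [-15.8, -4.9, 10.1]
gripper_width: 10.1
finger_force: 90.2
t 19.52 q6 [ 0.34  0.53  1.73  0.    0.91 -1.17] tcp [571.5 247.4  19.2] w 10.1 F [-15.8  -4.9  10.1]
world mm [ 3.5  0.6 -0.2] tool share [-0.0138  0.0034  0.0005] turn share [-0.002  -0.0061 -0.0001] deg [-0.35 -1.09 -0.01]
tool axes cols
 [[-0.998  0.066 -0.019]
 [ 0.066  0.998 -0.005]
 [ 0.019 -0.006 -1.   ]]
```

```bash
python3 -m crank '[{"translation":[0,0,-0.003],"turn":[0,0,0]},{"translation":[0,0.003,-0.006],"turn":[0,0,0]},{"translation":[0,0.006,-0.006],"turn":[0,0,0]},{"translation":[0,0.01,-0.006],"turn":[0,0,0]},{"translation":[0,0.01,-0.006],"turn":[0,0,0]},{"translation":[0,0.01,-0.006],"turn":[0,0,0]},{"translation":[0,0.01,-0.006],"turn":[0,0,0]},{"translation":[0,0.01,-0.006],"turn":[0,0,0]}]'; python3 plan.py 575 248 19 -3.8; python3 -c "
from h import *
print(arm.observe()['torque'])"
```

```text
t: 20.18
tcp_pos: [571.5, 247.3, 19.3]
eef_rot: [-0.102, -3.12, 0.015]
ft_force: [-12.7, -10.1, 5.5]
gripper_width: 10.3
finger_force: 89.6
t 20.18 q6 [ 0.34  0.53  1.72 -0.    0.91 -1.16] tcp [571.5 247.3  19.3] w 10.3 F [-12.7 -10.1   5.5]
world mm [ 3.5  0.7 -0.3] tool share [-0.0139  0.0038  0.0009] turn share [-0.0032 -0.0063  0.0002] deg [-0.58 -1.13  0.04]
tool axes cols
 [[-0.998  0.066 -0.02 ]
 [ 0.066  0.998 -0.009]
 [ 0.02  -0.01  -1.   ]]
[-1.58230333  1.69759596 -0.04561382]
```

```bash
python3 -m crank '[{"translation":[-0.002,0.001,-0.003],"turn":[-0.001,-0.002,0]},{"translation":[-0.004,0.002,-0.005],"turn":[-0.002,-0.004,0]},{"translation":[-0.008,0.004,-0.005],"turn":[-0.003,-0.006,0]},{"translation":[-0.008,0.004,-0.005],"turn":[-0.003,-0.006,0]},{"translation":[-0.008,0.004,-0.005],"turn":[-0.003,-0.006,0]},{"translation":[-0.008,0.004,-0.005],"turn":[-0.003,-0.006,0]},{"translation":[-0.008,0.004,-0.005],"turn":[-0.003,-0.006,0]},{"translation":[-0.008,0.004,-0.005],"turn":[-0.003,-0.006,0]}]'; python3 plan.py 575 248 19 -3.8; python3 -c "
from h import *
print(arm.observe()['torque'])"
```

```text
t: 20.85
tcp_pos: [572.4, 247.6, 19.4]
eef_rot: [-0.103, -3.137, 0.003]
ft_force: [-12.5, -11.7, 2.9]
gripper_width: 10.1
finger_force: 89.3
t 20.85 q6 [ 0.34  0.52  1.74 -0.    0.89 -1.17] tcp [572.4 247.6  19.4] w 10.1 F [-12.5 -11.7   2.9]
world mm [ 2.6  0.4 -0.4] tool share [-0.0104  0.0022  0.0014] turn share [-0.0006 -0.001   0.0002] deg [-0.1  -0.18  0.03]
tool axes cols
 [[-0.998  0.066 -0.003]
 [ 0.066  0.998 -0.002]
 [ 0.003 -0.002 -1.   ]]
[-1.69299958  1.92233015 -0.0549981 ]
```

```bash
python3 -m crank '[{"translation":[-0.004,0,-0.003],"turn":[0,0,0]},{"translation":[-0.008,0,-0.006],"turn":[0,-0.001,0]},{"translation":[-0.012,0,-0.008],"turn":[0,-0.002,0]},{"translation":[-0.016,0,-0.008],"turn":[0,-0.004,0]},{"translation":[-0.016,0,-0.008],"turn":[0,-0.004,0]},{"translation":[-0.016,0,-0.008],"turn":[0,-0.004,0]},{"translation":[-0.016,0,-0.008],"turn":[0,-0.004,0]},{"translation":[-0.016,0,-0.008],"turn":[0,-0.004,0]}]'; python3 plan.py 575 248 19 -3.8; python3 -c "
from h import *
print(arm.observe()['torque'])"
```

```text
t: 21.52
tcp_pos: [572.6, 247.5, 19.3]
eef_rot: [0.104, 3.138, -0.004]
ft_force: [-15.9, -8.7, -0.6]
gripper_width: 10.3
finger_force: 88.8
t 21.52 q6 [ 0.34  0.52  1.74 -0.    0.88 -1.16] tcp [572.6 247.5  19.3] w 10.3 F [-15.9  -8.7  -0.6]
world mm [ 2.4  0.5 -0.3] tool share [-0.0094  0.0026  0.0014] turn share [-0.0009  0.0007 -0.    ] deg [-0.15  0.13 -0.01]
tool axes cols
 [[-0.998  0.066  0.002]
 [ 0.066  0.998 -0.003]
 [-0.002 -0.003 -1.   ]]
[-1.29527634  2.48126123 -0.05911614]
```

```bash
python3 -m crank '[{"translation":[0,0.005,0],"turn":[0,0,0]},{"translation":[0,0.01,0],"turn":[-0.001,0,0]},{"translation":[-0.003,0.015,0],"turn":[-0.002,0,0]},{"translation":[-0.004,0.022,0],"turn":[-0.004,0,0]},{"translation":[-0.004,0.022,0],"turn":[-0.004,0,0]},{"translation":[-0.004,0.022,0],"turn":[-0.004,0,0]},{"translation":[-0.004,0.022,0],"turn":[-0.004,0,0]},{"translation":[-0.004,0.022,0],"turn":[-0.004,0,0]}]'; python3 plan.py 575 248 19 -3.8; python3 -c "
from h import *
print(arm.observe()['torque'])"
```

```text
t: 22.18
tcp_pos: [572.4, 247.9, 19.3]
eef_rot: [-0.101, -3.138, -0.002]
ft_force: [-18.2, -22.1, 5.9]
gripper_width: 10.0
finger_force: 89.8
t 22.18 q6 [ 0.34  0.52  1.74  0.    0.88 -1.17] tcp [572.4 247.9  19.3] w 10.0 F [-18.2 -22.1   5.9]
world mm [ 2.6  0.1 -0.3] tool share [-0.0103  0.0012  0.0013] turn share [ 0.0004 -0.0006  0.0007] deg [ 0.07 -0.11  0.12]
tool axes cols
 [[-0.998  0.064 -0.002]
 [ 0.064  0.998  0.001]
 [ 0.002  0.001 -1.   ]]
[-3.37715785  2.89189958 -0.13914486]
```

```bash
python3 -m crank '[{"translation":[-0.002,0,-0.003],"turn":[0,0,0]},{"translation":[-0.006,0,-0.006],"turn":[0,0,0]},{"translation":[-0.01,0,-0.006],"turn":[0,-0.002,0]},{"translation":[-0.014,-0.004,-0.006],"turn":[0,-0.003,0]},{"translation":[-0.014,-0.006,-0.006],"turn":[0,-0.003,0]},{"translation":[-0.014,-0.006,-0.006],"turn":[0,-0.003,0]},{"translation":[-0.014,-0.006,-0.006],"turn":[0,-0.003,0]},{"translation":[-0.014,-0.006,-0.006],"turn":[0,-0.003,0]}]'; python3 plan.py 575 248 19 -3.8
python3 - <<'E'
from h import *
print(arm.observe()['torque'])
p=arm.capture("top");q=arm.capture("scene")
a=cv2.resize(p["color"][130:230,180:280],(400,400),interpolation=2); b=cv2.resize(q["color"][200:300,390:490],(400,400),interpolation=2)
cv2.imwrite("pics/final.png",np.hstack([a,b])[...,::-1])
E
```

```text
t: 22.85
tcp_pos: [572.6, 247.9, 19.3]
eef_rot: [0.103, 3.138, 0.005]
ft_force: [-22.0, -14.0, 3.6]
gripper_width: 10.6
finger_force: 89.5
t 22.85 q6 [ 0.34  0.52  1.74  0.    0.88 -1.17] tcp [572.6 247.9  19.3] w 10.6 F [-22.  -14.    3.6]
world mm [ 2.4  0.1 -0.3] tool share [-0.0094  0.0011  0.0014] turn share [0.001  0.0006 0.0003] deg [0.17 0.1  0.05]
tool axes cols
 [[-0.998  0.065  0.002]
 [ 0.065  0.998  0.003]
 [-0.002  0.003 -1.   ]]
[-2.39528561  3.48766812 -0.06245291]
```

View pics/final.png

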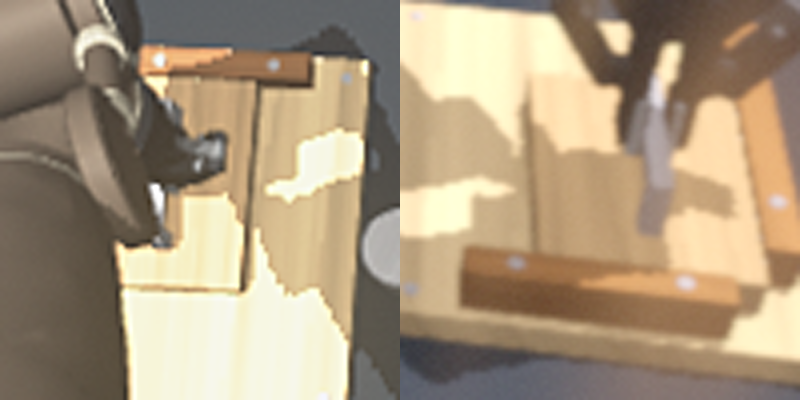

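The top view shows the front flush with the short stop (crop (215,78)) and the scene view shows it along the long stop. I'll add a last bit of y push to balance the forces, then settle.

```bash
python3 -m crank '[{"translation":[0,0.003,-0.001],"turn":[0,0,0]},{"translation":[0,0.006,-0.003],"turn":[0,0,0]},{"translation":[0,0.008,-0.003],"turn":[0,0,0]},{"translation":[0,0.008,-0.003],"turn":[0,0,0]},{"translation":[0,0.008,-0.003],"turn":[0,0,0]},{"translation":[0,0.008,-0.003],"turn":[0,0,0]},{"translation":[0,0.008,-0.003],"turn":[0,0,0]},{"translation":[0,0.008,-0.003],"turn":[0,0,0]}]'; python3 -m crank '[{"translation":[0,0,0],"turn":[0,0,0]},{"translation":[0,0,0],"turn":[0,0,0]},{"translation":[0,0,0],"turn":[0,0,0]},{"translation":[0,0,0],"turn":[0,0,0]},{"translation":[0,0,0],"turn":[0,0,0]},{"translation":[0,0,0],"turn":[0,0,0]},{"translation":[0,0,0],"turn":[0,0,0]},{"translation":[0,0,0],"turn":[0,0,0]}]'
```

```text
t: 23.62
tcp_pos: [572.6, 247.8, 19.4]
eef_rot: [0.101, 3.139, -0.001]
ft_force: [-19.9, -18.5, 1.6]
gripper_width: 10.4
finger_force: 89.2
t: 24.28
tcp_pos: [572.6, 247.8, 19.4]
eef_rot: [0.101, 3.139, -0.0]
ft_force: [-20.4, -19.2, 0.3]
gripper_width: 9.9
finger_force: 89.2
```

```bash
python3 -c "
from bench import arm
print(arm.sign_off())"
```

```text
the job is handed in; nothing more can be done
None
```

I handed the job in at about 24 s: the drawer front lies flat in the corner, the gripper still holds the handle, and the push is about 20 N towards each stop; sign-off gave no pass or fail verdict, the push is read at the wrist rather than at each stop, and I did not re-measure the jar, tin and screwdriver.

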